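# Cap the cell holder: screw home, back off a quarter turn, hold

## Task

Lift the moulded hand cap (the solid one with the ridge on top, not the plain ring) out of its mould and seat it over the flat key of the cell holder's screw plug, then turn it clockwise until the plug bottoms out. Back it off a quarter turn and finish there still gripping the cap, which stays seated on the plug. Leave everything else on the bench where it is.

Things in the scene. Friction and masses are not known exactly. Their poses are not given: they have to be found in the camera images.
- cap: Loose grey moulded hand cap, 60 g, upright, round and fluted: 48 mm diameter, 36 mm tall, plus a straight ridge 40 x 6 x 4 mm high across its top. Origin: centre of underside; z up, x along the ridge. Underside has a socket 33 (x) x 15 mm, 13 mm deep; it fits the key either way round. Stands at any yaw in one mould cavity, 1.5 mm loose, top 22 mm above the mould.
- mould: Open aluminium mould block fixed to the bench, left or right, 100 (x) x 190 (y) x 26 mm high; origin at the centre of its underside. Two round cavities, 52 mm diameter, 14 mm deep (floor 12 mm above the bench), at y = +45 and -45 mm from its centre: one holds the cap, the other the ring; which is which varies.
- ring: Loose grey plastic ring casting, 48 mm outside, 24 mm hole, 22 mm tall, in the mould's other cavity; to be left there. Origin: centre of its underside.
- holder: Aluminium cell holder fixed to the bench on the other side from the mould: base plate 90 (x) x 110 (y) x 10 mm, three posts round an upright green cell, and a round top plate 62 mm in diameter whose upper face is 74 mm above the bench. Origin: centre of its underside. The brass screw plug stands on its vertical axis.
- plug_seat (a point): Centre of the upper face of the brass plug's round flange (42 mm diameter, 6 mm thick), where the cap's underside rests when seated; x along the key, z up. 80 mm above the bench when bottomed out; rises 5 mm per turn unscrewed.
- plug (a joint): Turn of the screw plug in rad: 0 = bottomed out (a firm stop), growing as it is unscrewed (counter-clockwise from above; the thread is right-handed). It starts 0.9 to 2.3 rad out and stays where it is left; it takes about 0.06 N m to turn.
- screwdriver: Bystander: screwdriver, 170 mm long, blue handle, lying on the bench in the middle. Leave it.
- tape: Bystander: green roll of tape, 90 mm in diameter, 24 mm high, behind. Leave it.
- meter: Bystander: orange and black multimeter lying flat, 85 x 165 x 43 mm, behind. Leave it.
- pack: Bystander: pack of six upright green cells, 46 x 68 x 69 mm, behind. Leave it.
- spool: Bystander: steel wire spool, 54 mm in diameter, 38 mm tall, between mould and holder. Leave it.
- wrench: Bystander: wrench 140 mm long lying at the right. Leave it.
- bin: Bystander: open blue bin 110 x 150 x 60 mm at the left. Leave it.
- plug_key (a point): Centre of the top of the plug's flat brass key, which rises 12 mm above plug_seat: 30 (x) x 12 mm for 5 mm, then stepped in to 28 x 10 and at the tip 25 x 7 mm. Same axes as plug_seat. The cap's socket is 1.5 mm wider than the key on every side, so a cap has about 0.1 rad of free play each way on it, taken up on reversal.
Mind the look-alikes: they are no part of the job. There is more than one size of the holder; the one meant has the size given above.

How it is judged:
On the way, in this order (a step that is already met when the one before it is completed fails the run):
1. the cap is lifted clear of the mould (z of cap in the frame of mould above 0.045 m), for 0.1 s.
2. the cap is seated over the key on the plug (z of cap in the frame of plug_seat below 0.004 m and horizontal distance between cap and plug_seat below 0.004 m and angle between the x axis of cap and the x axis of plug_seat, either way round below 0.2 rad), for 0.2 s.
3. the plug is screwed in until it bottoms out (value of joint plug below 0.07 rad), for 0.2 s.
At the end, for the whole second after the job is handed in: After having bottomed out, the plug stands a quarter turn (1.57 rad, within 0.4) out from bottomed and still; the cap is still on its key (within 6 mm of the flange, 4 mm of the axis, key in its socket) and the fingers grip it with more than 2 N (value of joint plug between 1.17 and 1.97 rad and velocity of joint plug between -0.1 and 0.1 rad/s and z of cap in the frame of plug_seat below 0.006 m and horizontal distance between cap and plug_seat below 0.004 m and angle between the x axis of cap and the x axis of plug_seat, either way round below 0.2 rad and contact force between the fingers and cap above 2 N); the arm keeps its last pose, push and grip.
It fails at once if another thing on the bench is moved more than 30 mm, or the ring leaves its cavity (distance of ring from where it was at the start of the episode above 0.015 m or distance of any of screwdriver, tape, meter, pack, spool, wrench, bin from where it was at the start of the episode above 0.03 m).
It also fails if it takes over 64 s, if anything falls off the work surface, if the arm or the gripper's body presses on something with over 40 N, if the wrist force passes 120 N, or if a joint passes its speed limit or range.

## Robot

A 6-joint arm with a two-finger parallel gripper is mounted at the origin on the work surface. World frame = base frame: x ahead of the robot, y to its left, z up, the work surface at z = 0. Lengths are in m, angles in rad, forces in N, time in s.
With the tool pointing down it reaches from about 0.3 to 0.775 m from the base axis. Payload 14.6 kg.
Tool frame: the origin (TCP) lies on the mounting face of the last link; the fingertips stand 199 mm ahead of it and the grasp point (between the pads) lies 180 mm ahead of it; z points along the fingers, y is the direction in which the jaws open and shut (so a half turn about z gives the same grasp; the last joint's range is limited). The gripper opens to 94 mm and grips with 3 to 60 N. Pads are 16 mm wide; open, the fingers measure 119 mm over their backs; the gripper's body (75 mm by 177 mm) begins 78 mm behind the grasp point.
Start: joints at [1.066, 0.3, 1.521, -0, 1.321, -0.067], TCP at [0.233, 0.498, 0.405] pointing down, gripper open.
Joint ranges: [-3.03, 3.03], [-0.79, 2.21], [0.23, 2.52], [-1.04, 4.18], [0, 3.07], [-2.55, 2.55]. Speed limits (rad/s): [2.22, 2.22, 2.57, 3.14, 3.14, 3.14].

## Interface

Orientations are given as a rotation vector (axis times angle).
In Python, from rig import ctrl gives the robot as it stands.
- The arm moves only by the tool servo_tool, never from a script. Its arguments are lists of equal length, an entry for each row: "slide": the shift along the tool's x, y, z in cm, a list of three; "angular": the turn, a rotation vector about the tool's x, y, z in degrees, a list of three. A call has 1 to 5 rows; each row is the pose to reach, as a shift and turn from the pose commanded when the call began, along the tool's axes at that moment; what a row does not reach only later rows make up. A row lasts 1/12 s, in which the tool goes at most 41.7 mm and 7.16 degrees, less where a joint would pass 70% of its speed; a pose out of reach is approached as far as the arm can. A call with a gripper value outside its range is refused whole. "hand" is the opening, from 0 (shut) to 1 (fully open), set as the call begins (left out, the last holds). The fingers move at their own pace and stop on an object; the grip force is fixed at half the most. Time passes only in rows, so rows that repeat a pose let the fingers close. It gives the time, the measured TCP pose, the force and the opening at its end, in the units of the state.
- ctrl.read_state(): the state, without advancing time (a new reading comes with each control period).
- ctrl.read_camera(name): name is "scene" or "top" or "wrist"; returns (picture, depth): 400x640x3 uint8, blue, green, red; 400x640 float32, m along the optical axis (not along the pixel's ray), 0 where there is no reading.
- ctrl.camera_params(name): a dict with "vertical_fov" (degrees; the focal length in pixels is half the picture's height over the tangent of half this angle, whatever the lens; pixels are square), "cx", "cy" (the principal point, pixels), "k1" (the pictures are not rectified: a ray, as slopes to the right and down, at radius r is drawn at 1 + k1 r^2 times it, then the intrinsics apply), "extrinsics" (4x4, takes a point from camera to world coordinates). Camera axes: x right, y down, z forward; pixel columns grow to the right and rows downward; lengths in m; the calibration is good to about 2 mm. A picture is of the moment at which its call begins: read the wrist's pose just before it. camera_params takes no time and is no camera call; for the wrist camera it gives the pose at the moment of the call.
- ctrl.job_done(): hands the job in, once; it reports no verdict.
Trained networks look in the newest picture that a camera, given by its name, has taken for a name from the list of things; names that differ only in an ending like _2 or _b are one class to them, and where a whole thing is asked for, a point or a joint stands for the part that bears it (a point fixed in the world has none). Each returns a list of dicts, best first, with "confidence" (0 to 1); they miss things now and then, are a little off and sometimes report something else, mostly with a low value. They report only what shows in the picture. A call takes as long as a camera call. They do not tell look-alikes from the thing itself.
- ctrl.look_for(name, camera): "bbox" ([left, top, width, height] in pixels, round what is visible of it).
The state is a dict: "time": time; "q": joint angles; "qvel": joint speeds; "joint_efforts": joint torques, N m; "ee_pos": TCP position; "ee_rot": TCP orientation; "contact_force": force on the tool from outside, world axes, zero at the start; "ft_torque": the same for the moment, N m; "finger_gap": finger opening in m.
Only numpy, scipy, OpenCV 4.12 (cv2) and the standard library are available. Lean on these libraries where they do the work, as an engineer would, in place of code of your own. Each camera call takes 0.05 s, during which the arm holds its last target. There are 200 camera calls.

## Working session

There is one attempt and no reset: what is moved stays moved. The work goes in short steps, Python scripts to look and compute and a tool call to move; the robot and the scene stay as the last step left them, time stands still between calls to the robot, and variables do not carry over. Pictures are saved under pics/ and viewed, about 8 in all and at most 12, crops included, and the job is handed in when it is done.

Besides the shell and the picture viewer there is one more tool, called after "Request:" as a command line: name --argument value ..., lists and objects as JSON in quotes. servo_tool: Moves the arm, as the interface text tells. Its arguments: {"type":"object","properties":{"slide":{"type":"array","items":{"type":"array","items":{"type":"number"}}},"angular":{"type":"array","items":{"type":"array","items":{"type":"number"}}},"hand":{"type":"number"}},"required":["slide","angular"]}

```bash
mkdir -p pics; ls
cat > h.py <<'E'
import numpy as np,cv2
from rig import ctrl
def pts(name,d,P=None):
    P=P or ctrl.camera_params(name); H,W=d.shape
    f=H/2/np.tan(np.radians(P['vertical_fov'])/2)
    K=np.array([[f,0,P['cx']],[0,f,P['cy']],[0,0,1]])
    v,u=np.mgrid[:H,:W]
    uv=np.stack([u,v],-1).reshape(-1,1,2).astype(np.float64)
    n=cv2.undistortPoints(uv,K,np.array([P['k1'],0,0,0.])).reshape(H,W,2)
    c=np.concatenate([n*d[...,None],d[...,None]],-1)
    E=np.array(P['extrinsics']); return c@E[:3,:3].T+E[:3,3]
def grab(name):
    P=ctrl.camera_params(name); im,d=ctrl.read_camera(name); return im,d,pts(name,d,P)
E
python3 - <<'E'
from h import *
for c in ['top','scene']:
    im,d,p=grab(c); cv2.imwrite(f'pics/{c}0.png',im); np.savez(f'{c}0.npz',im=im,d=d,p=p)
    for n in ['cap','ring','holder','plug_key','mould']:
        print(c,n,[(np.round(r['bbox']).tolist(),round(r['confidence'],2)) for r in ctrl.look_for(n,c)][:4])
s=ctrl.read_state(); print(s['time'],s['ee_pos'],s['ee_rot'],s['finger_gap'],s['contact_force'])
E
```

```text
pics
top cap [([270.0, 228.0, 21.0, 17.0], 0.53), ([144.0, 218.0, 61.0, 44.0], 0.33)]
top ring [([245.0, 235.0, 16.0, 16.0], 0.47)]
top holder [([375.0, 247.0, 29.0, 28.0], 0.96), ([426.0, 173.0, 30.0, 24.0], 0.96), ([366.0, 195.0, 51.0, 40.0], 0.79), ([238.0, 216.0, 63.0, 44.0], 0.73)]
top plug_key [([389.0, 208.0, 14.0, 12.0], 0.53)]
top mould [([237.0, 216.0, 66.0, 46.0], 0.77), ([461.0, 211.0, 26.0, 38.0], 0.37)]
scene cap [([367.0, 201.0, 17.0, 17.0], 0.72)]
scene ring [([397.0, 210.0, 15.0, 16.0], 0.5)]
scene holder [([258.0, 172.0, 39.0, 31.0], 0.89), ([211.0, 180.0, 21.0, 27.0], 0.87), ([322.0, 171.0, 19.0, 22.0], 0.65), ([288.0, 150.0, 24.0, 24.0], 0.6)]
scene plug_key [([268.0, 171.0, 11.0, 14.0], 0.55), ([211.0, 180.0, 11.0, 8.0], 0.55), ([367.0, 201.0, 17.0, 18.0], 0.27)]
scene mould [([354.0, 199.0, 66.0, 41.0], 0.73)]
0.6 [0.23316278 0.49811831 0.40463887] [ 6.82161649e-01  3.06663420e+00 -8.79097964e-05] 0.09361702676339506 [-0.4459269   0.9222232  -0.87279409]
```

Run:
```python
from h import *
z=np.load('top0.npz'); im,p=z['im'],z['p']
c=im[140:290,130:500]; cv2.imwrite('pics/topc.png',cv2.resize(c,None,fx=2.15,fy=2.15,interpolation=cv2.INTER_CUBIC))
for u,v in [(280,236),(253,243),(389,261),(441,185),(395,214),(270,250),(370,200)]: print(u,v,p[v,u].round(3))
z=np.load('scene0.npz'); im,p=z['im'],z['p']
c=im[130:260,190:440]; cv2.imwrite('pics/scenec.png',cv2.resize(c,None,fx=3.2,fy=3.2,interpolation=cv2.INTER_CUBIC))
for u,v in [(375,207),(404,215),(273,175),(216,183),(300,158),(331,180)]: print(u,v,p[v,u].round(3))
```

```text
280 236 [0.49  0.153 0.051]
253 243 [0.473 0.237 0.014]
389 261 [ 0.414 -0.155  0.061]
441 185 [ 0.629 -0.316  0.052]
395 214 [ 0.544 -0.174  0.083]
270 250 [0.452 0.185 0.029]
370 200 [ 0.596 -0.113  0.003]
375 207 [0.497 0.151 0.05 ]
404 215 [0.472 0.238 0.03 ]
273 175 [ 0.557 -0.166  0.098]
216 183 [ 0.64 -0.33  0.06]
300 158 [ 0.424 -0.147  0.052]
331 180 [ 0.452 -0.019  0.037]
```

View pics/topc.png

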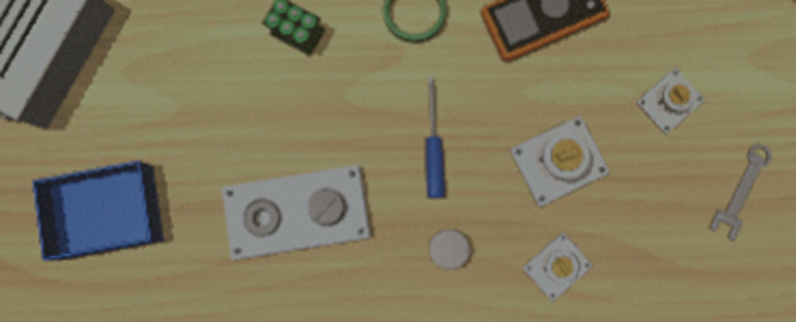

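View pics/scenec.png

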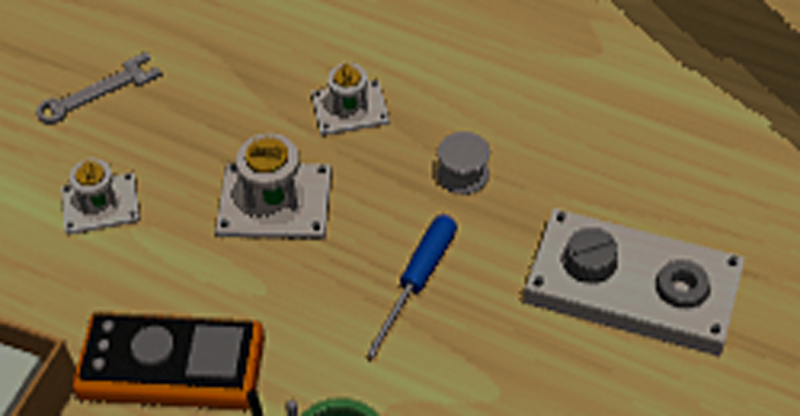

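The cap is the solid ridged disc at full-picture top (281,236). It could be confused with the ring at (252,241) or the plain spool at (339,256). The holder meant is the large one at (394,212), not the small ones at (446,184) and (391,264). Next I'll work out a view pose for the close check.

```bash
cat >> h.py <<'E'
from scipy.spatial.transform import Rotation as Ro
def pose():
    s=ctrl.read_state(); return s,np.array(s['ee_pos']),Ro.from_rotvec(s['ee_rot'])
def plan(pos,yaw_y=None):
    """slide cm / angular deg for TCP pos, tool down, y axis at yaw_y (deg, mod 180 nearest unless turn)"""
    s,p,R=pose(); sl=R.inv().apply(np.array(pos)-p)*100
    out=[]
    if yaw_y is not None:
        y=np.radians(yaw_y); Y=np.array([np.cos(y),np.sin(y),0]); Z=np.array([0,0,-1.]); T=Ro.from_matrix(np.stack([np.cross(Y,Z),Y,Z],1))
        out=np.degrees((R.inv()*T).as_rotvec()).round(2)
    print('slide',sl.round(2),'ang',out,'q6',round(s['q'][5],3),'t',round(s['time'],2))
E
python3 - <<'E'
from h import *
s,p,R=pose(); E=np.array(ctrl.camera_params('wrist')['extrinsics'])
print('cam in tool',R.inv().apply(E[:3,3]-p).round(4)); print((R.as_matrix().T@E[:3,:3]).round(3)); print(R.as_matrix().round(3))
z=np.load('top0.npz'); P=z['p']
for n,(u0,u1,v0,v1),h in [('cap',(265,297,222,250),(.043,.058)),('key',(375,412,198,228),(.078,.1)),('plate',(375,412,198,228),(.07,.1))]:
    q=P[v0:v1,u0:u1].reshape(-1,3); q=q[(q[:,2]>h[0])&(q[:,2]<h[1])]; print(n,len(q),q.mean(0).round(4),(q.min(0)+q.max(0))/2,np.ptp(q,axis=0).round(3))
plan([.49,.153,.40])
E
```

```text
cam in tool [ 0.0774 -0.0005  0.0201]
[[-0.    -0.964 -0.267]
 [ 1.    -0.     0.001]
 [-0.001 -0.267  0.964]]
[[-0.906  0.424 -0.   ]
 [ 0.424  0.906 -0.   ]
 [-0.    -0.    -1.   ]]
cap 218 [0.49   0.1513 0.0493] [0.49055571 0.1504647  0.04940396] [0.046 0.047 0.013]
key 189 [ 0.5494 -0.1689  0.0841] [ 0.55175813 -0.16918787  0.08787085] [0.054 0.051 0.02 ]
plate 371 [ 0.5489 -0.1686  0.0794] [ 0.5496326  -0.16866877  0.08404381] [0.06  0.06  0.027]
slide [-37.89 -20.37   0.47] ang [] q6 -0.067 t 0.6
```

Request:
servo_tool --slide '[[-3.8,-2,0.5],[-7.6,-4.1,1.2],[-11.4,-6.1,2],[-15,-8.2,2.8],[-19,-10.2,3.5]]' --angular '[[0,0,0],[0,0,0],[0,0,0],[0,0,0],[0,0,0]]' --hand 1

```text
time: 1.02
ee_pos: [0.3563, 0.3314, 0.371]
ee_rot: [0.681, 3.067, 0.0]
contact_force: [0.9, 0.5, 1.0]
finger_gap: 0.0939
```

Request:
servo_tool --slide '[[-3.8,-2,0.5],[-7.6,-4.1,1],[-11.4,-6.1,1.5],[-15,-8.2,2],[-19,-10.2,2]]' --angular '[[0,0,0],[0,0,0],[0,0,0],[0,0,0],[0,0,0]]'

```text
time: 1.43
ee_pos: [0.48, 0.1649, 0.3508]
ee_rot: [-0.682, -3.066, 0.001]
contact_force: [0.7, 0.5, -0.1]
finger_gap: 0.0939
```

Request:
servo_tool --slide '[[0,0,0],[0,0,0],[0,0,0]]' --angular '[[0,0,0],[0,0,0],[0,0,0]]'

```text
time: 1.68
ee_pos: [0.4792, 0.1671, 0.3513]
ee_rot: [-0.683, -3.066, -0.0]
contact_force: [-1.0, -0.6, 0.1]
finger_gap: 0.0939
```

Run:
```python
from h import *
s,p0,R=pose();print(p0.round(4),s['q'])
im,d,p=grab('wrist'); cv2.imwrite('pics/w1.png',im); np.savez('w1.npz',im=im,d=d,p=p)
for n in ['cap','ring']: print(n,[(np.round(r['bbox']).tolist(),round(r['confidence'],2)) for r in ctrl.look_for(n,'wrist')][:3])
m=(p[...,2]>.044)&(p[...,2]<.06)&(np.hypot(p[...,0]-.49,p[...,1]-.151)<.035)
q=p[m]; (c,r)=cv2.minEnclosingCircle(q[:,:2].astype(np.float32)); print(len(q),c,r,q.mean(0).round(4),np.percentile(q[:,2],[5,50,95]))
plan([.49,.151,.35])
```

```text
[0.4792 0.1671 0.3513] [ 2.63399555e-01  2.57932145e-01  1.70446960e+00  1.70843077e-04
  1.17945903e+00 -8.69262871e-01]
cap [([284.0, 192.0, 51.0, 46.0], 0.74)]
ring [([357.0, 142.0, 49.0, 51.0], 0.58)]
1703 (0.49281877279281616, 0.1496594399213791) 0.024516262114048004 [0.4917 0.1504 0.0482] [0.04629654 0.04780984 0.05191345]
slide [-1.73 -1.07  0.15] ang [] q6 -0.87 t 1.83
```

View pics/w1.png

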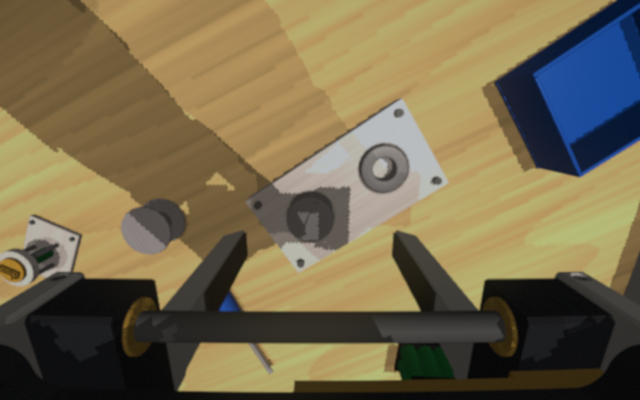

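```bash
cat >> h.py <<'E'
def pca(q):
    c=q[:,:2].mean(0); w,v=np.linalg.eigh(np.cov((q[:,:2]-c).T)); return c.round(4),np.degrees(np.arctan2(v[1,1],v[0,1]))%180,np.sqrt(w).round(4)
E
python3 - <<'E'
from h import *
z=np.load('w1.npz'); p=z['p']; im=z['im']
near=np.hypot(p[...,0]-.4925,p[...,1]-.15)<.030
for t in (.0495,.050,.0505,.051): 
    q=p[near&(p[...,2]>t)&(p[...,2]<.06)]; print(t,len(q),pca(q),(cv2.minAreaRect((q[:,:2]*1000).astype(np.float32))))
q=p[near&(p[...,2]>.045)&(p[...,2]<.06)]; h=cv2.convexHull((q[:,:2]*1000).astype(np.float32)); print(cv2.fitEllipse(h))
# ring
m=(np.hypot(p[...,0]-.473,p[...,1]-.237)<.03)&(p[...,2]>.0305)&(p[...,2]<.04);q=p[m];print(cv2.fitEllipse(cv2.convexHull((q[:,:2]*1000).astype(np.float32))))
c=im[175:250,265:355].astype(float); cv2.imwrite('pics/w1c.png',cv2.resize(np.clip(c*2.2,0,255).astype(np.uint8),None,fx=6,fy=6,interpolation=cv2.INTER_CUBIC))
plan([.549,-.1688,.385])
E
```

```text
0.0495 243 (array([0.4924, 0.1502]), np.float64(136.52830617382395), array([0.0021, 0.0117])) ((493.7065734863281, 149.93756103515625), (20.942569732666016, 39.374481201171875), 25.910585403442383)
0.05 237 (array([0.4924, 0.1503]), np.float64(136.71700278496388), array([0.0021, 0.0117])) ((493.61932373046875, 150.11715698242188), (20.942569732666016, 38.97514343261719), 25.910585403442383)
0.0505 225 (array([0.4922, 0.1502]), np.float64(137.20129331088566), array([0.0017, 0.0117])) ((492.7266540527344, 149.76914978027344), (5.898890495300293, 39.78572082519531), 47.20761489868164)
0.051 196 (array([0.4919, 0.1505]), np.float64(136.89990736574845), array([0.0017, 0.0118])) ((492.7393493652344, 149.75738525390625), (5.898890495300293, 39.751060485839844), 47.20761489868164)
((492.838134765625, 149.74942016601562), (47.65626525878906, 48.53447341918945), 61.85979461669922)
((479.95648193359375, 238.27163696289062), (46.201053619384766, 47.21303939819336), 160.565185546875)
slide [-20.58 -27.56  -3.35] ang [] q6 -0.87 t 1.83
```

View pics/w1c.png

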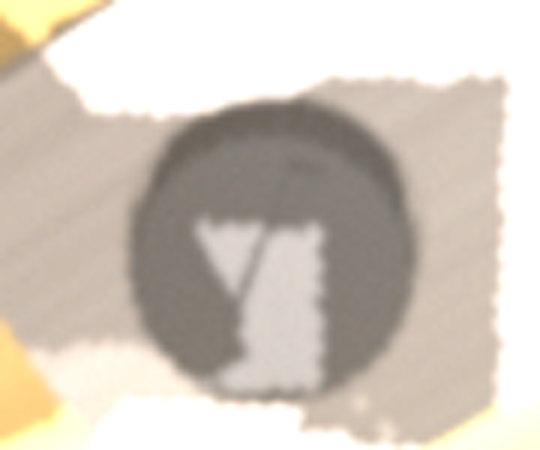

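The close crop shows a solid disc with a straight ridge and no hole, so this is the cap. It is centred near (0.4927, 0.150) with the ridge at about 137°. Now for the key.

Request:
servo_tool --slide '[[-2,-2.7,-0.5],[-4.3,-5.6,-1],[-6.6,-8.6,-1.5],[-8.8,-11.6,-2],[-11,-14.6,-2.5]]' --angular '[[0,0,0],[0,0,0],[0,0,0],[0,0,0],[0,0,0]]'

```text
time: 2.25
ee_pos: [0.517, -0.0125, 0.3769]
ee_rot: [0.679, 3.067, 0.0]
contact_force: [-0.2, 0.1, -0.0]
finger_gap: 0.0942
```

Request:
servo_tool --slide '[[-2.3,-3,-0.3],[-4.6,-6,-0.6],[-7.5,-10,-0.9],[-9.5,-12.9,-0.9],[-9.5,-12.9,-0.9]]' --angular '[[0,0,0],[0,0,0],[0,0,0],[0,0,0],[0,0,0]]'

```text
time: 2.67
ee_pos: [0.5488, -0.1734, 0.3854]
ee_rot: [0.686, 3.065, -0.002]
contact_force: [-0.2, -0.6, -0.7]
finger_gap: 0.0937
```

Request:
servo_tool --slide '[[0,0,0],[0,0,0],[0,0,0]]' --angular '[[0,0,0],[0,0,0],[0,0,0]]'

```text
time: 2.92
ee_pos: [0.5486, -0.1674, 0.3855]
ee_rot: [-0.679, -3.067, -0.0]
contact_force: [-0.2, -0.0, 0.3]
finger_gap: 0.0939
```

Run:
```python
from h import *
s,p0,R=pose();print(p0.round(4),np.round(s['q'],3))
im,d,p=grab('wrist'); np.savez('w2.npz',im=im,d=d,p=p)
print([(np.round(r['bbox']).tolist(),round(r['confidence'],2)) for r in ctrl.look_for('plug_key','wrist')][:3])
near=np.hypot(p[...,0]-.549,p[...,1]+.169)<.045
for lo,hi in [(.070,.077),(.078,.085),(.088,.1),(.090,.1),(.0915,.1)]:
    q=p[near&(p[...,2]>lo)&(p[...,2]<hi)]
    if len(q)>8:
        qq=(q[:,:2]*1000).astype(np.float32); print(lo,len(q),np.median(q[:,2]).round(4),pca(q),cv2.fitEllipse(cv2.convexHull(qq)),cv2.minAreaRect(qq))
v,u=np.nonzero(near&(p[...,2]>.06)); print(u.min(),u.max(),v.min(),v.max())
c=im[v.min()-20:v.max()+20,u.min()-20:u.max()+20]; cv2.imwrite('pics/w2c.png',cv2.resize(c,None,fx=5,fy=5,interpolation=cv2.INTER_CUBIC)[:600,:800])
```

```text
[ 0.5486 -0.1674  0.3855] [-0.36   0.368  1.476  0.     1.298 -1.495]
[([298.0, 185.0, 41.0, 41.0], 0.95), ([246.0, 47.0, 33.0, 33.0], 0.93), ([263.0, 130.0, 112.0, 114.0], 0.67)]
0.07 1467 0.0737 (array([ 0.5495, -0.1696]), np.float64(51.85222298368116), array([0.0185, 0.0187])) ((552.0786743164062, -170.86367797851562), (61.15435791015625, 61.408626556396484), 55.38736343383789) ((552.1026000976562, -170.83714294433594), (60.9559440612793, 60.9732666015625), 87.56240844726562)
0.078 960 0.0809 (array([ 0.5509, -0.1704]), np.float64(16.71198420882402), array([0.0109, 0.012 ])) ((552.046142578125, -171.0049285888672), (41.052947998046875, 41.298763275146484), 70.51199340820312) ((551.6954956054688, -171.15792846679688), (40.67469787597656, 40.691829681396484), 65.08731842041016)
0.088 300 0.0924 (array([ 0.5514, -0.1704]), np.float64(108.53122896363928), array([0.0029, 0.0079])) ((552.3394775390625, -171.32888793945312), (11.426655769348145, 38.983524322509766), 19.565689086914062) ((552.1839599609375, -170.726318359375), (10.23305606842041, 27.737674713134766), 18.900541305541992)
0.09 217 0.0927 (array([ 0.552 , -0.1706]), np.float64(107.90145397508866), array([0.0023, 0.0076])) ((552.1538696289062, -169.6212921142578), (10.120381355285645, 32.80162811279297), 17.59096336364746) ((552.4326782226562, -170.4633026123047), (8.847805976867676, 26.686565399169922), 18.957204818725586)
0.0915 187 0.0929 (array([ 0.5521, -0.1709]), np.float64(108.65758945305052), array([0.0021, 0.0073])) ((552.1857299804688, -170.88037109375), (8.644465446472168, 29.04660987854004), 18.917953491210938) ((552.1950073242188, -171.21209716796875), (7.111993312835693, 24.995298385620117), 18.426982879638672)
129 502 172 399
```

View pics/w2c.png

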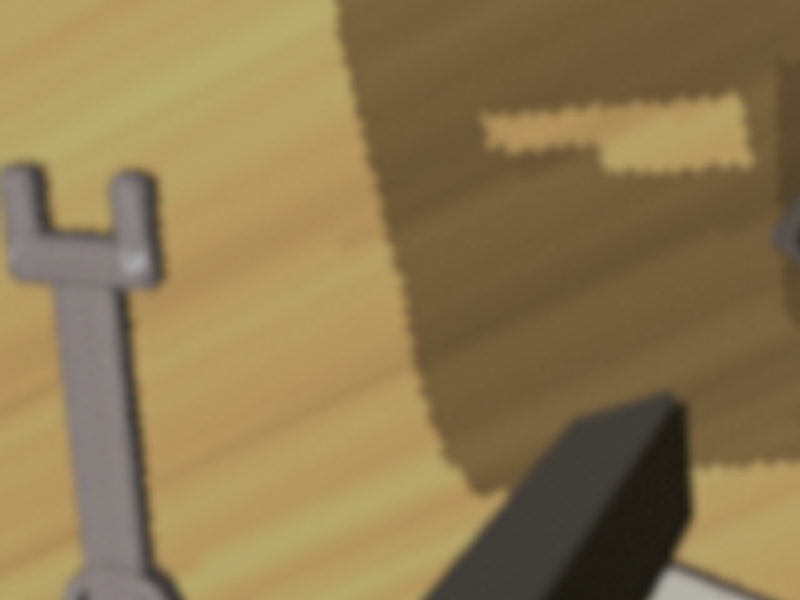

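The crop missed the plug and shows only the wrench and a finger. The depth fits agree, though: plate Ø61 mm, plug at (0.552, -0.171), key at 108.7°, flange at z ≈ 0.081. I'll keep yaw 65° for the grasp, which puts the placing yaw near 37°, and go back to the cap.

Run:
```python
from h import *
plan([.4923,.150,.28],64.9)
```

```text
slide [18.51 26.41 10.56] ang [0.   0.01 0.13] q6 -1.495 t 3.02
```

Request:
servo_tool --slide '[[2,2.9,0],[4.2,6,0],[6.4,9,0.5],[8.6,12,2],[10.5,15,4]]' --angular '[[0,0,0],[0,0,0],[0,0,0],[0,0,0],[0,0,0]]'

```text
time: 3.43
ee_pos: [0.516, 0.0139, 0.3465]
ee_rot: [0.68, 3.064, 0.001]
contact_force: [1.5, 0.8, -0.3]
finger_gap: 0.0938
```

Request:
servo_tool --slide '[[2,2.9,1.5],[4.2,6,3],[6.4,9,5],[8,11.4,6.5],[8,11.4,6.5]]' --angular '[[0,0,0],[0,0,0],[0,0,0],[0,0,0],[0,0,0]]'

```text
time: 3.85
ee_pos: [0.4908, 0.1531, 0.2778]
ee_rot: [-0.673, -3.065, 0.002]
contact_force: [-0.9, 0.0, -0.8]
finger_gap: 0.0943
```

Request:
servo_tool --slide '[[0,0,0],[0,0,0],[0,0,0]]' --angular '[[0,0,0],[0,0,0],[0,0,0]]'

```text
time: 4.1
ee_pos: [0.493, 0.148, 0.2812]
ee_rot: [0.683, 3.065, 0.001]
contact_force: [1.3, -0.1, 0.6]
finger_gap: 0.0942
```

Run:
```python
from h import *
im,d,p=grab('wrist'); np.savez('w3.npz',im=im,d=d,p=p)
near=np.hypot(p[...,0]-.4925,p[...,1]-.15)<.030
q=p[near&(p[...,2]>.0505)&(p[...,2]<.06)]; print(len(q),pca(q),cv2.minAreaRect((q[:,:2]*1000).astype(np.float32)))
q=p[near&(p[...,2]>.045)&(p[...,2]<.06)]; print(cv2.fitEllipse(cv2.convexHull((q[:,:2]*1000).astype(np.float32))))
plan([.4923,.150,.229],64.9)
```

```text
417 (array([0.4923, 0.1501]), np.float64(137.2627986709034), array([0.0018, 0.0117])) ((492.8006286621094, 149.77597045898438), (6.2173333168029785, 40.18303680419922), 47.330169677734375)
((492.83642578125, 149.69412231445312), (47.87403869628906, 48.390480041503906), 63.517051696777344)
slide [0.17 0.16 5.21] ang [ 0.04  0.06 -0.04] q6 -0.912 t 4.15
```

Request:
servo_tool --slide '[[0.1,0.15,1.7],[0.13,0.15,3.4],[0.13,0.15,4.6],[0.13,0.15,5.1],[0.13,0.15,5.1]]' --angular '[[0,0,0],[0,0,0],[0,0,0],[0,0,0],[0,0,0]]'

```text
time: 4.57
ee_pos: [0.4924, 0.1497, 0.2289]
ee_rot: [-0.684, -3.065, 0.001]
contact_force: [0.2, -0.3, 0.0]
finger_gap: 0.094
```

Request:
servo_tool --slide '[[0,0,0],[0,0,0],[0,0,0],[0,0,0],[0,0,0]]' --angular '[[0,0,0],[0,0,0],[0,0,0],[0,0,0],[0,0,0]]' --hand 0

```text
time: 4.98
ee_pos: [0.4924, 0.1504, 0.2298]
ee_rot: [0.682, 3.066, 0.0]
contact_force: [0.2, 0.4, -0.8]
finger_gap: 0.0641
```

Request:
servo_tool --slide '[[0,0,0],[0,0,0],[0,0,0],[0,0,0],[0,0,0]]' --angular '[[0,0,0],[0,0,0],[0,0,0],[0,0,0],[0,0,0]]'

```text
time: 5.4
ee_pos: [0.4923, 0.1504, 0.2295]
ee_rot: [0.682, 3.067, 0.0]
contact_force: [-0.7, 0.3, 1.3]
finger_gap: 0.047
```

Request:
servo_tool --slide '[[0,0,0],[0,0,-0.5],[0,0,-1.5],[0,0,-3],[0,0,-5]]' --angular '[[0,0,0],[0,0,0],[0,0,0],[0,0,0],[0,0,0]]'

```text
time: 5.82
ee_pos: [0.4921, 0.1503, 0.2798]
ee_rot: [-0.682, -3.065, 0.001]
contact_force: [-0.3, -0.6, -1.8]
finger_gap: 0.0466
```

Request:
servo_tool --slide '[[0,0,-2],[0,0,-4.5],[0,0,-7],[0,0,-7],[0,0,-7]]' --angular '[[0,0,0],[0,0,0],[0,0,0],[0,0,0],[0,0,0]]'

```text
time: 6.23
ee_pos: [0.4922, 0.1504, 0.3509]
ee_rot: [0.682, 3.064, 0.002]
contact_force: [-0.1, -0.5, -1.5]
finger_gap: 0.0471
```

Run:
```python
from h import *
s,p0,R=pose(); im,d,p=grab('wrist'); cv2.imwrite('pics/w4.png',im)
t=R.inv().apply((p-p0).reshape(-1,3)).reshape(p.shape)
near=(np.hypot(t[...,0],t[...,1])<.03)&(t[...,2]<.205)&(t[...,2]>.165)&(d>0)
print('top depths',np.percentile(t[near][:,2],[1,5,20,50,80]).round(4))
for lo,hi in [(.17,.1775),(.1765,.186)]:
    q=t[near&(t[...,2]>lo)&(t[...,2]<hi)]
    if len(q)>10: print(len(q),pca(q),cv2.minAreaRect((q[:,:2]*1000).astype(np.float32)))
plan([.5523,-.171,.33],64.9-28.5)
```

```text
top depths [0.1669 0.1747 0.1804 0.1817 0.1827]
470 (array([ 0.0021, -0.0002]), np.float64(84.20663409516906), array([0.0089, 0.017 ])) ((0.42035388946533203, 2.4093799591064453), (55.10198211669922, 35.13506317138672), 73.46196746826172)
4950 (array([ 0.0012, -0.0003]), np.float64(89.16326364868931), array([0.0118, 0.0127])) ((0.41597604751586914, -2.5532798767089844), (48.72814178466797, 53.42172622680664), 32.7412223815918)
slide [-19.07 -26.55   1.96] ang [2.000e-02 2.000e-02 2.852e+01] q6 -0.908 t 6.28
```

View pics/w4.png

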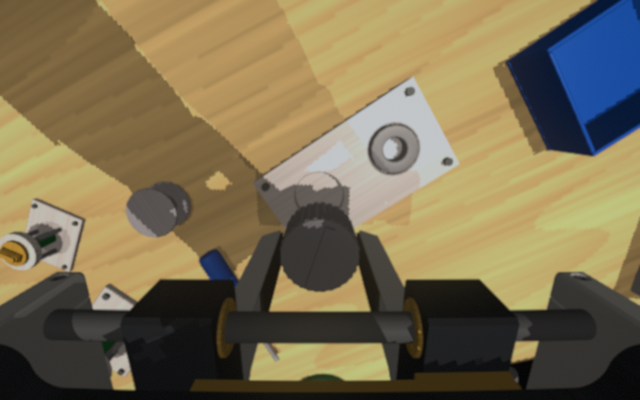

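Request:
servo_tool --slide '[[-2,-2.7,0],[-4.2,-5.7,0],[-6.4,-8.7,0],[-8.6,-11.8,0],[-10.8,-14.8,0]]' --angular '[[0,0,3],[0,0,6],[0,0,10],[0,0,14],[0,0,18]]'

```text
time: 6.7
ee_pos: [0.5272, -0.0312, 0.3482]
ee_rot: [-1.157, -2.918, 0.001]
contact_force: [0.6, -0.3, -0.8]
finger_gap: 0.0465
```

Run:
```python
from h import *
plan([.5520,-.1708,.34],64.9-28.5)
```

```text
slide [-11.38  -8.46   0.81] ang [-0.08 -0.09 10.33] q6 -0.944 t 6.7
```

Request:
servo_tool --slide '[[-2.6,-1.9,0],[-5.4,-4,0.3],[-8.2,-6,0.6],[-10.5,-7.8,0.8],[-11.4,-8.5,0.8]]' --angular '[[0,0,3],[0,0,6],[0,0,9],[0,0,10.4],[0,0,10.4]]'

```text
time: 7.12
ee_pos: [0.5524, -0.1726, 0.3394]
ee_rot: [-1.418, -2.8, 0.001]
contact_force: [-1.2, 0.0, -1.2]
finger_gap: 0.047
```

Request:
servo_tool --slide '[[0,0,0],[0,0,0],[0,0,0],[0,0,0]]' --angular '[[0,0,0],[0,0,0],[0,0,0],[0,0,0]]'

```text
time: 7.45
ee_pos: [0.5526, -0.168, 0.3414]
ee_rot: [-1.411, -2.807, -0.0]
contact_force: [-0.6, -1.3, -0.4]
finger_gap: 0.0475
```

Run:
```python
from h import *
s,p0,R=pose(); print(p0.round(4),s['q'][5],s['contact_force'])
im,d,p=grab('wrist'); np.savez('w5.npz',im=im,d=d,p=p,p0=p0,R=R.as_matrix()); cv2.imwrite('pics/w5.png',im)
t=R.inv().apply((p-p0).reshape(-1,3)).reshape(p.shape)
near=(np.hypot(t[...,0],t[...,1])<.03)&(d>0)&(abs(t[...,1])<.0225)
q=t[near&(t[...,2]>.1805)&(t[...,2]<.1845)]; print('top',np.median(q[:,2]),q.min(0),q.max(0))
m=near&(t[...,2]>.174)&(t[...,2]<.1795)&(np.hypot(t[...,0],t[...,1])<.022)
q=t[m]; print('ridge',len(q),pca(q),cv2.minAreaRect((q[:,:2]*1000).astype(np.float32)))
q=p[m]; print('ridge world',pca(q))
near=np.hypot(p[...,0]-.552,p[...,1]+.171)<.04
for lo,hi in[(.07,.077),(.078,.085)]:
  q=p[near&(p[...,2]>lo)&(p[...,2]<hi)]; print(len(q),q.mean(0) if len(q) else 0)
plan([.5520,-.1708,.34],64.9-28.5)
```

```text
[ 0.5526 -0.168   0.3414] -0.9977891581093374 [-0.56733225 -1.31465557 -0.39470096]
top 0.18179777877625292 [-0.02553417 -0.0224716   0.18050195] [0.0231258  0.02247669 0.18449296]
ridge 687 (array([-0.0003, -0.    ]), np.float64(17.532287569444293), array([0.0018, 0.0117])) ((-1.0504837036132812, -0.13167190551757812), (40.43825149536133, 6.189538478851318), 17.57256507873535)
ridge world (array([ 0.5528, -0.1683]), np.float64(109.08779158723549), array([0.0018, 0.0117]))
1233 [ 0.54208087 -0.15877789  0.07366824]
364 [ 0.54244282 -0.15998982  0.08081204]
slide [-0.18 -0.21  0.15] ang [ 0.   -0.    0.22] q6 -0.998 t 7.5
```

View pics/w5.png

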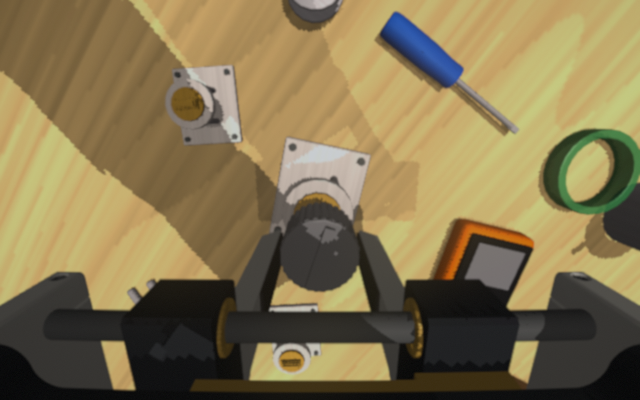

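Request:
servo_tool --slide '[[-0.1,-0.17,1],[-0.1,-0.17,2],[-0.1,-0.17,2.6],[-0.1,-0.17,2.6],[-0.1,-0.17,2.6]]' --angular '[[0,0,0],[0,0,0],[0,0,0],[0,0,0],[0,0,0]]'

```text
time: 7.92
ee_pos: [0.5518, -0.1711, 0.3147]
ee_rot: [-1.413, -2.805, 0.0]
contact_force: [-0.0, -0.0, -0.6]
finger_gap: 0.047
```

Request:
servo_tool --slide '[[0,0,0],[0,0,0],[0,0,0]]' --angular '[[0,0,0],[0,0,0],[0,0,0]]'

```text
time: 8.17
ee_pos: [0.5519, -0.1712, 0.3158]
ee_rot: [1.413, 2.805, 0.0]
contact_force: [0.0, -0.8, -1.5]
finger_gap: 0.047
```

Run:
```python
from h import *
from scipy.optimize import least_squares
s,p0,R=pose(); print(p0.round(4)); plan([.5517,-.1704,.2985],36.4)
im,d,p=grab('wrist'); s,p1,R=pose(); print(p1.round(4),s['contact_force'])
# plate rim and flange arcs as seen now: outermost points away per angle about centre
for z0,z1,r in [(.071,.0765,.031),(.0785,.085,.021)]:
    m=(p[...,2]>z0)&(p[...,2]<z1)&(np.hypot(p[...,0]-.552,p[...,1]+.171)<r+.006); q=p[m][:,:2]
    a=np.arctan2(q[:,1]+.171,q[:,0]-.552); b=np.digitize(a,np.linspace(-np.pi,np.pi,90)); rr=np.hypot(q[:,0]-.552,q[:,1]+.171)
    e=np.array([q[b==k][rr[b==k].argmax()] for k in np.unique(b) if (b==k).sum()>2 and rr[b==k].max()>r-.004])
    f=least_squares(lambda c:np.hypot(*(e-c).T)-r+.0003,[.552,-.171],loss='soft_l1',f_scale=.0005); print(len(q),len(e),f.x.round(4),np.abs(f.fun).mean())
```

```text
[ 0.5519 -0.1712  0.3158]
slide [0.08 0.03 1.73] ang [0.02 0.03 0.11] q6 -1.002 t 8.17
[ 0.5519 -0.1712  0.3157] [ 0.06196225 -0.047      -0.48603417]
1447 54 [ 0.5524 -0.171 ] 0.0002289935501252301
156 24 [ 0.5524 -0.171 ] 0.00014656261238177388
```

Request:
servo_tool --slide '[[0.07,0.04,0.2],[0.07,0.04,0.4],[0.07,0.04,0.6],[0.07,0.04,0.8],[0.07,0.04,0.9]]' --angular '[[0,0,0],[0,0,0],[0,0,0],[0,0,0],[0,0,0]]'

```text
time: 8.63
ee_pos: [0.5517, -0.1704, 0.3059]
ee_rot: [-1.413, -2.805, 0.0]
contact_force: [0.5, 0.1, -0.7]
finger_gap: 0.0469
```

Request:
servo_tool --slide '[[0,0,0.1],[0,0,0.2],[0,0,0.3],[0,0,0.4],[0,0,0.4]]' --angular '[[0,0,0],[0,0,0],[0,0,0],[0,0,0],[0,0,0]]'

```text
time: 9.05
ee_pos: [0.5517, -0.1704, 0.3022]
ee_rot: [-1.414, -2.805, 0.0]
contact_force: [-0.6, -0.8, -0.9]
finger_gap: 0.047
```

Request:
servo_tool --slide '[[0,0,0.1],[0,0,0.2],[0,0,0.25],[0,0,0.3],[0,0,0.3]]' --angular '[[0,0,0],[0,0,0],[0,0,0],[0,0,0],[0,0,0]]'

```text
time: 9.47
ee_pos: [0.5517, -0.1704, 0.2993]
ee_rot: [-1.414, -2.805, 0.0]
contact_force: [-1.0, 0.1, -1.1]
finger_gap: 0.047
```

Request:
servo_tool --slide '[[0,0,0.05],[0,0,0.1],[0,0,0.1]]' --angular '[[0,0,0],[0,0,0],[0,0,0]]'

```text
time: 9.72
ee_pos: [0.5517, -0.1704, 0.2986]
ee_rot: [1.414, 2.805, -0.0]
contact_force: [0.1, 0.2, 1.2]
finger_gap: 0.0473
```

Force is starting to appear at the predicted height. I'll press a touch more to confirm it's seated.

Request:
servo_tool --slide '[[0,0,0.05],[0,0,0.1],[0,0,0.1],[0,0,0.1]]' --angular '[[0,0,0],[0,0,0],[0,0,0],[0,0,0]]'

```text
time: 10.05
ee_pos: [0.5517, -0.1704, 0.2983]
ee_rot: [1.413, 2.805, 0.0]
contact_force: [-3.6, 1.2, 9.1]
finger_gap: 0.0472
```

Run:
```python
from h import *
s,p,R=pose(); print(p.round(4),s['contact_force'],s['ft_torque'],s['q'][5])
```

```text
[ 0.5517 -0.1704  0.2983] [-3.58050063  1.24303558  9.12453605] [ 0.13500585  0.857537   -0.04200398] -1.0003342921708738
```

Request:
servo_tool --slide '[[0,0,0],[0,0,0.01],[0,0,0.02],[0,0,0.03],[0,0,0.03]]' --angular '[[0,0,6],[0,0,12],[0,0,18],[0,0,24],[0,0,30]]'

```text
time: 10.47
ee_pos: [0.552, -0.1704, 0.2981]
ee_rot: [2.096, 2.337, 0.001]
contact_force: [-0.7, -0.4, 5.8]
finger_gap: 0.0469
```

```bash
cat > st.py <<'E'
from h import *
s,p,R=pose(); print(round(s['time'],2),p.round(4),np.round(s['contact_force'],1),'Tz',np.round(s['ft_torque'],3),'q6',round(s['q'][5],3),'yaw',round(np.degrees(np.arctan2(*R.as_matrix()[1::-1,1])),1),'e6',np.round(s['joint_efforts'][5],3))
E
python3 st.py
```

```text
10.47 [ 0.552  -0.1704  0.2981] [-0.7 -0.4  5.8] Tz [-0.073  0.076  0.077] q6 -0.472 yaw 6.2 e6 -2.558
```

Request:
servo_tool --slide '[[0,0,0.01],[0,0,0.02],[0,0,0.03],[0,0,0.04]]' --angular '[[0,0,6],[0,0,12],[0,0,18],[0,0,24]]'

```text
time: 10.8
ee_pos: [0.552, -0.1705, 0.2977]
ee_rot: [2.536, 1.85, 0.002]
contact_force: [0.3, 0.7, 7.7]
finger_gap: 0.047
```

```bash
python3 st.py
```

```text
10.8 [ 0.552  -0.1705  0.2977] [0.3 0.7 7.7] Tz [0.026 0.088 0.072] q6 -0.053 yaw -17.8 e6 -2.555
```

Request:
servo_tool --slide '[[0,0,0.01],[0,0,0.01],[0,0,0.02]]' --angular '[[0,0,4],[0,0,8],[0,0,12]]'

```text
time: 11.05
ee_pos: [0.552, -0.1705, 0.2975]
ee_rot: [2.715, 1.577, 0.002]
contact_force: [1.0, 0.6, 7.9]
finger_gap: 0.0467
```

```bash
python3 st.py
```

```text
11.05 [ 0.552  -0.1705  0.2975] [1.  0.6 7.9] Tz [-0.01   0.032  0.068] q6 0.155 yaw -29.7 e6 -1.669
```

Request:
servo_tool --slide '[[0,0,0.01],[0,0,0.01],[0,0,0.02]]' --angular '[[0,0,4],[0,0,8],[0,0,12]]'

```text
time: 11.3
ee_pos: [0.552, -0.1705, 0.2974]
ee_rot: [2.865, 1.285, 0.003]
contact_force: [0.4, 0.1, 7.6]
finger_gap: 0.0468
```

```bash
python3 st.py
```

```text
11.3 [ 0.552  -0.1705  0.2974] [0.4 0.1 7.6] Tz [0.025 0.104 0.087] q6 0.364 yaw -41.7 e6 -1.686
```

Request:
servo_tool --slide '[[0,0,0.01],[0,0,0.01],[0,0,0.02]]' --angular '[[0,0,4],[0,0,8],[0,0,12]]'

```text
time: 11.55
ee_pos: [0.552, -0.1705, 0.2972]
ee_rot: [2.983, 0.979, 0.003]
contact_force: [1.3, 0.1, 8.1]
finger_gap: 0.0469
```

```bash
python3 st.py
```

```text
11.55 [ 0.552  -0.1705  0.2972] [1.3 0.1 8.1] Tz [-0.056  0.002  0.017] q6 0.574 yaw -53.7 e6 -1.686
```

Request:
servo_tool --slide '[[0,0,0.01],[0,0,0.01],[0,0,0.02]]' --angular '[[0,0,4],[0,0,8],[0,0,12]]'

```text
time: 11.8
ee_pos: [0.552, -0.1704, 0.2971]
ee_rot: [3.069, 0.663, 0.003]
contact_force: [-8.0, -5.5, 9.8]
finger_gap: 0.0469
```

```bash
python3 st.py
```

```text
11.8 [ 0.552  -0.1704  0.2971] [-8.  -5.5  9.8] Tz [-1.261  1.569  0.002] q6 0.782 yaw -65.6 e6 -1.247
```

Request:
servo_tool --slide '[[0,0,0.01],[0,0,0.01],[0,0,0.02]]' --angular '[[0,0,4],[0,0,8],[0,0,12]]'

```text
time: 12.05
ee_pos: [0.5519, -0.1705, 0.2968]
ee_rot: [3.122, 0.338, 0.001]
contact_force: [-3.5, -0.3, 15.5]
finger_gap: 0.0469
```

```bash
python3 st.py
```

```text
12.05 [ 0.5519 -0.1705  0.2968] [-3.5 -0.3 15.5] Tz [0.01  1.008 0.413] q6 0.992 yaw -77.6 e6 -1.584
```

Request:
servo_tool --slide '[[0,0,-0.02],[0,0,-0.02],[0,0,-0.02]]' --angular '[[0,0,2],[0,0,4],[0,0,4]]'

```text
time: 12.3
ee_pos: [0.5518, -0.1706, 0.2968]
ee_rot: [3.132, 0.23, 0.002]
contact_force: [-3.8, -1.5, 9.8]
finger_gap: 0.0473
```

```bash
python3 st.py
cat > rid.py <<'E'
from h import *
s,p0,R=pose(); im,d,p=grab('wrist'); cv2.imwrite('pics/w_%.2f.png'%s['time'],im)
t=R.inv().apply((p-p0).reshape(-1,3)).reshape(p.shape)
m=(d>0)&(t[...,2]>.174)&(t[...,2]<.180)&(np.hypot(t[...,0],t[...,1])<.022)
q=t[m]; print('ridge tool',len(q),pca(q),cv2.minAreaRect((q[:,:2]*1000).astype(np.float32))); print('world',pca(p[m]))
n=(d>0)&(t[...,2]>.1805)&(t[...,2]<.1845)&(np.hypot(t[...,0],t[...,1])<.02); print('top z',np.median(p[n][:,2]),len(p[n]))
E
python3 rid.py
```

```text
12.3 [ 0.5518 -0.1706  0.2968] [-3.8 -1.5  9.8] Tz [-0.376  0.911  0.148] q6 1.061 yaw -81.6 e6 0.985
ridge tool 726 (array([0.0019, 0.0005]), np.float64(172.18767652325295), array([0.0028, 0.0118])) ((1.285257339477539, 1.3714370727539062), (34.09795379638672, 40.5440673828125), 60.84080123901367)
world (array([ 0.554 , -0.1711]), np.float64(16.219278121810277), array([0.0028, 0.0118]))
top z 0.1154289844690959 2476
```

Ridge yaw and height agree that it has bottomed. The cap turned about 92° and its underside is near z = 0.0795, then the fingers slipped at about 0.4 N m against the firm stop. Next is backing off 90° plus the play.

Request:
servo_tool --slide '[[0,0,0],[0,0,0],[0,0,-0.01],[0,0,-0.02],[0,0,-0.03]]' --angular '[[0,0,-5],[0,0,-11],[0,0,-17],[0,0,-23],[0,0,-29]]'

```text
time: 12.77
ee_pos: [0.5519, -0.1706, 0.2971]
ee_rot: [2.971, 1.017, 0.003]
contact_force: [-1.0, -1.1, 5.8]
finger_gap: 0.047
```

```bash
python3 st.py; python3 rid.py
```

```text
12.77 [ 0.5519 -0.1706  0.2971] [-1.  -1.1  5.8] Tz [-0.131  0.121 -0.07 ] q6 0.548 yaw -52.2 e6 2.542
ridge tool 721 (array([0.0015, 0.0005]), np.float64(172.58814278657275), array([0.0029, 0.0118])) ((-1.2919292449951172, 0.6227760314941406), (37.116573333740234, 33.4646110534668), 34.847320556640625)
world (array([ 0.5538, -0.1702]), np.float64(45.214863929765876), array([0.0029, 0.0118]))
top z 0.11566396736345086 2510
```

Request:
servo_tool --slide '[[0,0,-0.01],[0,0,-0.02],[0,0,-0.03],[0,0,-0.03],[0,0,-0.04]]' --angular '[[0,0,-6],[0,0,-12],[0,0,-18],[0,0,-24],[0,0,-30]]'

```text
time: 13.23
ee_pos: [0.5519, -0.1706, 0.2975]
ee_rot: [2.606, 1.751, 0.002]
contact_force: [-0.1, -1.0, 6.9]
finger_gap: 0.0472
```

Request:
servo_tool --slide '[[0,0,-0.01],[0,0,-0.02],[0,0,-0.03],[0,0,-0.03],[0,0,-0.04]]' --angular '[[0,0,-6],[0,0,-12],[0,0,-18],[0,0,-24],[0,0,-30]]'

```text
time: 13.65
ee_pos: [0.5519, -0.1706, 0.298]
ee_rot: [2.064, 2.366, 0.001]
contact_force: [-0.9, -1.1, 7.3]
finger_gap: 0.0472
```

Request:
servo_tool --slide '[[0,0,-0.01],[0,0,-0.01],[0,0,-0.01],[0,0,-0.01],[0,0,-0.01]]' --angular '[[0,0,-5],[0,0,-11],[0,0,-11],[0,0,-11],[0,0,-11]]'

```text
time: 14.07
ee_pos: [0.5519, -0.1706, 0.2981]
ee_rot: [1.834, 2.548, 0.001]
contact_force: [-0.9, -1.2, 6.4]
finger_gap: 0.0466
```

```bash
python3 st.py; python3 rid.py; ls pics
```

```text
14.07 [ 0.5519 -0.1706  0.2981] [-0.9 -1.2  6.4] Tz [-0.217  0.173  0.037] q6 -0.686 yaw 18.5 e6 0.003
ridge tool 707 (array([ 0.0013, -0.0002]), np.float64(172.91870058268148), array([0.0026, 0.0117])) ((1.6152172088623047, -4.215690612792969), (39.38945007324219, 32.17967987060547), 20.428993225097656)
world (array([ 0.5517, -0.1696]), np.float64(115.59982244733), array([0.0026, 0.0117]))
top z 0.11664497968854674 2522
scene0.png
scenec.png
top0.png
topc.png
w1.png
w1c.png
w2c.png
w4.png
w5.png
w_12.30.png
w_12.77.png
w_14.07.png
```

View pics/w_14.07.png

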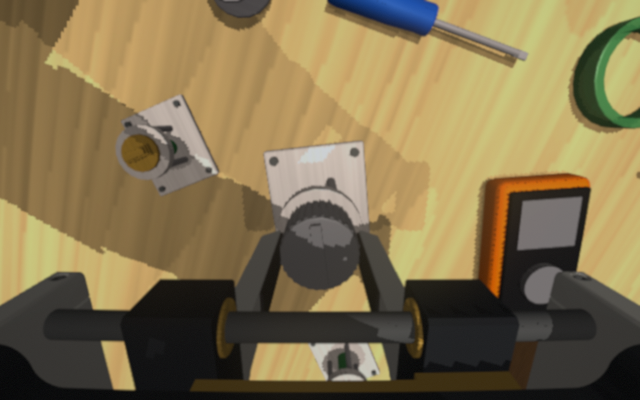

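The cap sits on the holder's plate at about (320,245), held squarely between both fingers. The screwdriver, tape and meter are undisturbed, so I'm handing in.

```bash
python3 -c "
from rig import ctrl
print(ctrl.job_done())"
```

```text
the job is handed in; nothing more can be done
None
```

I lifted the ridged cap out of the mould, seated it on the large holder's plug key and turned it clockwise to the stop. I then backed it off a quarter turn and handed in at about 14 s, still gripping it. The hand-in gave no verdict.

**Bottoming out:** the cap turned about 92° in all. Torque then rose to about 0.4 N m and the fingers slipped roughly 25° round the cap. Its underside was then near z = 0.0795 m, against 0.080 m expected.

**Back-off:** the ridge turned back 99.4°. Taking off about 11.5° of play gives an estimated 1.53 rad at the plug. The cap rose about 1.2 mm, which fits 5 mm per turn.

**Final state:** the gripper opening is 47 mm on the cap, with about 6 N of light downward push. The last picture shows the cap on the plug, with the screwdriver, tape and meter where they were. I did not look again at the ring or the other bystanders.

**Less certain:**
- The plug angle is inferred from the ridge yaw and cap height, because it could not be read directly.
- The cap-centre estimates from the later ridge fits scatter by 1–2 mm.
- One close crop, meant for the plug, missed it. I relied on the depth fits there instead.

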